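Find the rattling parts tin and hold it out

ROBOT

A 6-joint arm with a two-finger parallel gripper is mounted at the origin on the work surface. World frame = base frame: x ahead of the robot, y to its left, z up, the work surface at z = 0. Lengths are in mm, angles in rad, forces in N, time in s.
With the tool pointing down it reaches from about 350 to 925 mm from the base axis. Payload 6.4 kg.
Tool frame: the origin (TCP) lies at the very end of the fingers, on their centre line; the grasp point (between the pads) lies 19 mm behind it; x points along the fingers, y is the direction in which the jaws open and shut, and the axes are right-handed (so a half turn about x gives the same grasp; the last joint's range is limited). The gripper opens to 85 mm and grips with 20 to 120 N. Pads are 22 mm wide; open, the fingers measure 114 mm over their backs; the gripper's body (76 mm by 85 mm) begins 54 mm behind the grasp point. The pads swing forward as they close: fully open they stand 13 mm farther back than shut.
Start: joints at [0.949, 0.245, 1.558, -0, 1.339, -0.174], TCP at [281.438, 585.924, 231.29] pointing down, gripper open.
Joint ranges: [-3.13, 3.13], [-1.02, 2.26], [0.13, 2.54], [-0.95, 4.09], [0.21, 2.88], [-2.74, 2.74]. Speed limits (rad/s): [2.57, 2.57, 3.14, 3.14, 3.14, 3.14].

INTERFACE

Orientations are given as a rotation vector (axis times angle).
In Python, from station import robot, viewer, workorder, models gives the robot as it stands.
- The arm moves only by the tool drive_tool, never from a script. Its argument "deltas" is a list of rows, each a list of 3 entries, a list of its own where there are three numbers: the shift along the tool's x, y, z in mm, then the turn, a rotation vector about the tool's x, y, z in degrees, then the gripper's target within -1 to 1 (shut at 1, half-way at 0, fully open at -1). A call has 1 to 5 rows; each row shifts and turns the pose as measured when the row begins, along the tool's axes as they then stand; what a row does not reach is not made up. A row lasts 1/8 s, in which the tool goes at most 62.5 mm and 10.7 degrees, less where a joint would pass 70% of its speed; a pose out of reach is approached as far as the arm can. A call with a gripper value outside its range is refused whole. The fingers move at their own pace and stop on an object; the grip force is fixed at half the most. Time passes only in rows, so rows that do not move let the fingers close. It gives the time, the measured TCP pose, the force and the opening at its end, in the units of the state.
- robot.sense(): the state, without advancing time (a new reading comes with each control period).
- viewer.camera(name): name is "scene" or "top"; returns the picture (420x560x3 uint8, red, green, blue); there is no depth.
- viewer.calibration(name): a dict with "vertical_fov" (degrees; the focal length in pixels is half the picture's height over the tangent of half this angle, whatever the lens; pixels are square), "cx", "cy" (the principal point, pixels), "k1" (the pictures are not rectified: a ray, as slopes to the right and down, at radius r is drawn at 1 + k1 r^2 times it, then the intrinsics apply), "cam_to_world" (4x4, takes a point from camera to world coordinates). Camera axes: x right, y up, looking along -z (the intrinsics and any distortion apply to the point x, -y, -z); pixel columns grow to the right and rows downward; lengths in mm; the calibration is good to about 2 mm. A picture is of the moment at which its call begins. calibration takes no time and is no camera call.
- workorder.sign_off(): hands the job in, once; it reports no verdict.
Trained networks look in the newest picture that a camera, given by its name, has taken for a name from the list of things; names that differ only in an ending like _2 or _b are one class to them, and where a whole thing is asked for, a point or a joint stands for the part that bears it (a point fixed in the world has none). Each returns a list of dicts, best first, with "p" (0 to 1); they miss things now and then, are a little off and sometimes report something else, mostly with a low value. They report only what shows in the picture. A call takes as long as a camera call. They do not tell look-alikes from the thing itself.
- models.look_for(camera, label): "extent" ([left, top, width, height] in pixels, round what is visible of it).
- models.pinpoint(camera, label): "xy" ([column, row] in pixels: a listed point, or the origin of a listed thing).
The state is a dict: "time": time; "q": joint angles; "joint_velocities": joint speeds; "joint_efforts": joint torques, N m; "tcp_pos": TCP position; "orientation": TCP orientation; "wrist_force": force on the tool from outside, world axes, zero at the start; "wrist_torque": the same for the moment, N m; "gripper_width": finger opening in mm.
Only numpy, scipy, OpenCV 4.12 (cv2) and the standard library are available. Lean on these libraries where they do the work, as an engineer would, in place of code of your own. Each camera call takes 0.05 s, during which the arm holds its last target.

TASK

One of the three sealed parts tins in the plywood rack has a part loose inside: lift them one at a time, shake each lengthwise to and fro, and put the silent ones back in their own bays, lid up, until you find the one that rattles. Hold that tin out level over the middle of the grey tray, about 15 cm above the bench, and finish there still holding it: do not set it down. Leave everything else on the bench where it is.

Things in the scene. Friction and masses are not known exactly. Their poses are not given: they have to be found in the camera images.
- bay_left (a point): Left bay (towards +y) of a low plywood rack: centre of the tin standing there at the start (to 5 mm), 32.5 mm above the bench; it stays with the rack when the tin is away. Axes: x along the tin, y across it, z up. The three tins look alike: bare metal, 110 mm long, 58 mm wide, 45 mm high, lid up, shut for good, 0.34 to 0.6 kg; length along this x (to 0.03 rad).
- bay_middle (a point): Middle bay of the rack: the same for its tin. In exactly one of the three tins a 250 g part is loose: it slides 70 mm along the tin's length and knocks at each end. It slides when the tin is tipped end-down by over 0.1 rad or jerked lengthwise at over 1 m/s2; with the tin level it stays where it stopped, so the balance point shifts (0.17 N m from end to end).
- bay_right (a point): Right bay (towards -y): the same for its tin. In the other two tins an equal part is fixed at the middle; weight tells nothing, it differs from tin to tin. Bays are 135 mm apart.
- rack: The plywood rack, fixed: a board 150 mm (x) by 420 mm (y), 10 mm thick, on which the tins stand 77 mm apart, with thin ribs reaching 22 mm above the bench midway between the tins and at both ends. Origin: centre of its underside; axes as the bays'.
- tray_mid (a point): Shallow grey hand-over tray on the far side of the bench, fixed, empty, 110 mm (x) by 170 mm (y), 28 mm high: this point is the centre of its mouth, 28 mm above the bench; z is up.
- screwdriver: bystander: screwdriver 170 mm long lying beside the tray; leave alone
- spool: bystander: solder spool, 54 mm across, 40 mm high, on the other side of the tray; origin under its centre; leave alone
- flux_jar: bystander: amber jar, 44 mm across, 50 mm high, off the right end of the rack; leave alone
- meter: bystander: black multimeter 150 x 78 x 43 mm lying on the bench at the left; leave alone
- brush: bystander: brush 150 mm long lying at the far left; leave alone
- transformer: bystander: small transformer 60 x 50 x 44 mm at the far right; leave alone
- mug: bystander: white mug, 80 mm across, 90 mm high, at the left; leave alone
Not all that is in view belongs to the job. What is shaped like the part that bears tray_mid but white is not meant.

How it is judged (in metres and radians):
On the way:
1. the rattling tin has been lifted clear of the rack and shaken so that its loose part slides lengthwise (height (world z) of tin_b_center above 0.075 m and contact force between the fingers and tin_b above 0.5 N and (velocity of joint slug above 0.2 m/s or velocity of joint slug below -0.2 m/s)), for 0.02 s.
At the end, for the whole second after the job is handed in: The rattling tin is held still in the fingers alone, level within 0.2 rad, its centre within 50 mm (horizontally) of the tray's middle and 0.11 to 0.22 m above the bench, not touching the tray; each silent tin stands at rest, lid up, released, its centre within 30 mm of where it stood at the start (horizontal distance between tin_b_center and tray_mid below 0.05 m and height (world z) of tin_b_center between 0.11 and 0.22 m and angle between tin_b_center's own z axis and vertical below 0.2 rad and linear speed of tin_b below 0.05 m/s and contact force between the fingers and tin_b above 1 N and not (contact force between tin_b and tray above 0.1 N) and distance of each of tin_a_center, tin_c_center from where it was at the start of the episode below 0.03 m and angle between each of tin_a_center, tin_c_center's own z axis and vertical below 0.12 rad and linear speed of each of tin_a, tin_c below 0.03 m/s and not (contact force between the fingers and tin_a above 0.1 N) and not (contact force between the fingers and tin_c above 0.1 N)); the arm keeps its last pose, push and grip.
It fails at once if a bystander is moved by more than 30 mm (distance of any of screwdriver, spool, flux_jar, meter, brush, transformer, mug from where it was at the start of the episode above 0.03 m).
It also fails if it takes over 72 s, if anything falls off the work surface, if the arm or the gripper's body presses on something with over 40 N, if the wrist force passes 120 N, or if a joint passes its speed limit or range.

## Working session

There is one attempt and no reset: what is moved stays moved. The work goes in short steps, Python scripts to look and compute and a tool call to move; the robot and the scene stay as the last step left them, time stands still between calls to the robot, and variables do not carry over. Pictures are saved under pics/ and viewed, and the job is handed in when it is done.

Besides the shell and the picture viewer there is one more tool, called by a JSON object that holds its "name" and its "arguments". drive_tool: Moves the arm, as the interface text tells. Its arguments: {"type":"object","properties":{"deltas":{"type":"array","items":{"type":"array"}}},"required":["deltas"]}

```bash
ls; mkdir -p pics
python3 - <<'E'
from station import robot, viewer, workorder, models
import cv2
print(robot.sense())
for n in ("scene","top"):
    im=viewer.camera(n); cv2.imwrite(f"pics/{n}0.png",im[:,:,::-1]); print(viewer.calibration(n))
    for l in ["bay_left","bay_middle","bay_right","rack","tray_mid"]:
        print(n,l,models.pinpoint(n,l)[:4])
    print(models.look_for(n,"tray_mid")[:3])
print(robot.sense()["time"])
E
```

```text
pics
{'time': 0.0, 'q': array([ 9.48910733e-01,  2.45851762e-01,  1.55898986e+00,  7.88243461e-07,
        1.33867517e+00, -1.74084242e-01]), 'joint_velocities': array([-0.00051585,  0.0006386 ,  0.00161138, -0.00204988, -0.00027437,
       -0.00072608]), 'joint_efforts': array([-1.15888717e-03, -4.29510498e+01, -3.26122713e+01, -1.66166060e-04,
        5.38821914e-03,  2.98032080e-05]), 'tcp_pos': array([281.10474467, 585.4706324 , 230.16918299]), 'orientation': array([ 0.34980326,  1.54286876, -0.35260846]), 'wrist_force': array([-0.69328058,  0.18697827, -0.47841554]), 'wrist_torque': array([ 0.01266561, -0.0592895 ,  0.01629106]), 'gripper_width': 85.47001356087213}
{'vertical_fov': 53.070540997512964, 'cx': 277.4767211068065, 'cy': 208.53883846247496, 'k1': -0.038467728797764084, 'cam_to_world': array([[-5.52439899e-02, -6.84933956e-01,  7.26507795e-01,
         1.27545658e+03],
       [ 9.98420799e-01, -4.53263654e-02,  3.31877812e-02,
         8.45079239e+01],
       [ 1.01985195e-02,  7.27193919e-01,  6.86356317e-01,
         7.68146020e+02],
       [ 0.00000000e+00,  0.00000
[... 740 characters left out ...]
16943780e-02, -2.28542448e-02,
         3.79020985e+01],
       [-2.51446142e-02,  1.11957008e-01,  9.93394875e-01,
         1.12588711e+03],
       [ 0.00000000e+00,  0.00000000e+00,  0.00000000e+00,
         1.00000000e+00]])}
top bay_left [{'xy': [304.3, 225.7], 'p': 0.86}, {'xy': [353.9, 225.7], 'p': 0.62}]
top bay_middle [{'xy': [352.9, 226.9], 'p': 0.81}]
top bay_right [{'xy': [410.0, 226.5], 'p': 0.67}]
top rack [{'xy': [353.8, 226.7], 'p': 0.65}]
top tray_mid [{'xy': [280.1, 151.6], 'p': 0.66}, {'xy': [228.5, 288.1], 'p': 0.66}]
[{'extent': [192.6, 259.2, 72.0, 54.5], 'p': 0.96}, {'extent': [245.7, 131.6, 65.2, 42.6], 'p': 0.87}, {'extent': [324.5, 136.8, 15.8, 22.7], 'p': 0.29}]
0.7
```

View pics/scene0.png

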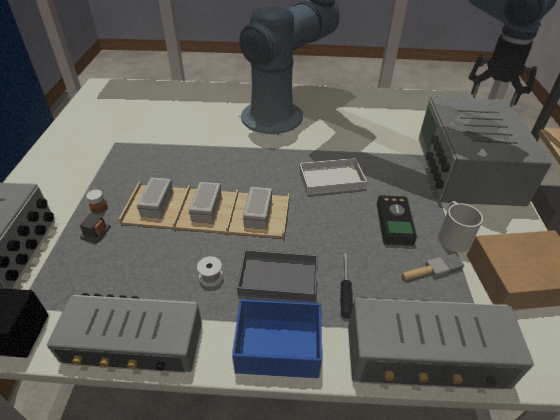

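View pics/top0.png

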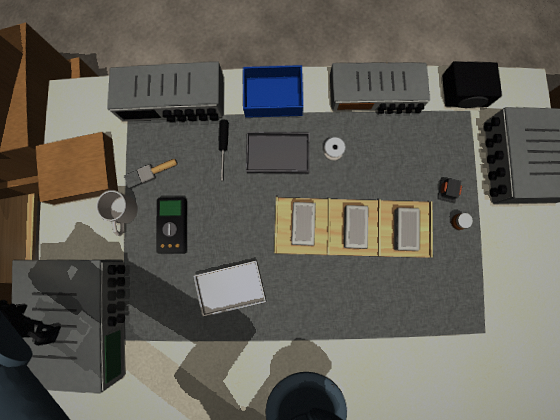

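The scene view shows two trays: a grey one at (278,273) and a white one at (333,174). In the top view they are at (278,152) and (229,288). The grey tray on the far side fits the description; the white one is the look-alike. The three tins are at (304,223), (356,226) and (408,229) in the top view. Next I triangulate them and confirm with crops.

```bash
cat > h.py <<'E'
from station import robot, viewer, workorder, models
import numpy as np, cv2
from scipy.spatial.transform import Rotation as R
def cam(n):
    c=viewer.calibration(n); f=210/np.tan(np.radians(c["vertical_fov"]/2))
    return c,f
def ray(n,xy):
    c,f=cam(n); d=np.array([(xy[0]-c["cx"])/f,(xy[1]-c["cy"])/f]); u=d.copy()
    for _ in range(30): u=d/(1+c["k1"]*(u@u))
    M=c["cam_to_world"]; v=M[:3,:3]@np.array([u[0],-u[1],-1]); return M[:3,3],v/np.linalg.norm(v)
def atz(n,xy,z):
    o,v=ray(n,xy); return o+v*(z-o[2])/v[2]
def proj(n,P):
    c,f=cam(n); M=c["cam_to_world"]; p=M[:3,:3].T@(np.asarray(P,float)-M[:3,3]); u=np.array([p[0],-p[1]])/-p[2]
    u=u*(1+c["k1"]*(u@u)); return np.array([c["cx"]+f*u[0],c["cy"]+f*u[1]])
def tri(a,b):
    A=np.zeros((3,3));B=np.zeros(3);rs=[ray("scene",a),ray("top",b)]
    for o,v in rs:
        Q=np.eye(3)-np.outer(v,v);A+=Q;B+=Q@o
    P=np.linalg.solve(A,B); return P,[float(np.linalg.norm(np.cross(P-o,v))) for o,v in rs]
def st():
    s=robot.sense(); print("t",s["time"],"tcp",s["tcp_pos"].round(1),"w",round(s["gripper_width"],1),"F",s["wrist_force"].round(2),"T",s["wrist_torque"].round(3)); print("q",s["q"].round(3)); return s
E
python3 - <<'E'
from h import *
np.set_printoptions(suppress=True,precision=1)
for l,a,b in [("L",(256.8,207.1),(304.3,225.7)),("M",(210.3,206.9),(352.9,226.9)),("R",(154.3,197.7),(410,226.5)),("tray",(275.1,271.5),(280.1,151.6)),("rack",(206.7,212.3),(353.8,226.7))]:
    print(l,*tri(a,b))
s=cv2.imread("pics/scene0.png");t=cv2.imread("pics/top0.png")
cv2.imwrite("pics/c1.png",cv2.resize(t[120:270,240:440],None,fx=4,fy=4,interpolation=cv2.INTER_CUBIC))
cv2.imwrite("pics/c2.png",cv2.resize(s[160:310,115:315],None,fx=4,fy=4,interpolation=cv2.INTER_CUBIC))
r=R.from_rotvec(robot.sense()["orientation"]).as_matrix();print(r)
E
```

```text
L [490.4  -5.8  28.3] [1.1661344256513182, 1.1661344256513075]
M [ 484.9 -131.8   16.4] [4.386313723166301, 4.386313723166387]
R [ 480.6 -278.4   36.7] [4.94790315226627, 4.947903152266453]
tray [692.   53.5  23.9] [0.9865885124566852, 0.986588512456695]
rack [ 487.  -139.9   -2. ] [1.553526326242074, 1.5535263262420742]
[[ 0.   0.4  0.9]
 [ 0.   0.9 -0.4]
 [-1.   0.   0. ]]
```

View pics/c1.png

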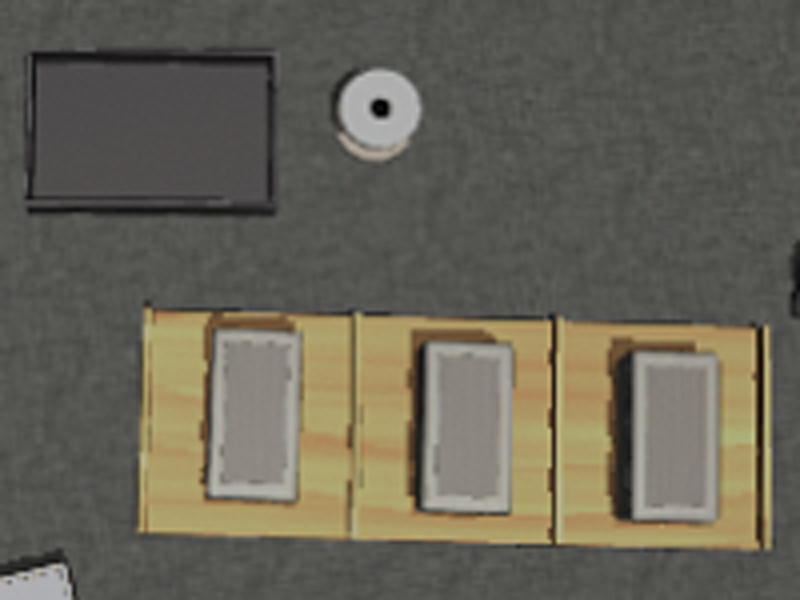

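View pics/c2.png

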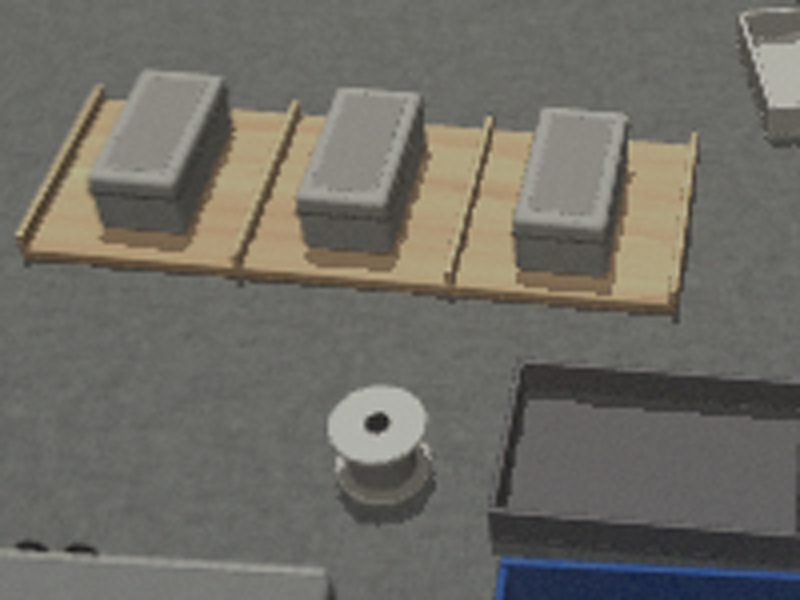

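Run:
```python
from h import *
np.set_printoptions(suppress=True,precision=1)
T={"L":[(216,329),(300,331),(296,500),(207,497)],"M":[(425,341),(513,344),(511,513),(422,510)],"R":[(633,351),(719,353),(716,522),(631,520)]}
S={"L":[(607,232),(514,226),(540,110),(627,114)],"M":[(385,208),(298,197),(338,90),(424,96)],"R":[(178,192),(92,184),(143,72),(227,78)]}
for k in "LMR":
    ps=[]
    for a,b in zip(S[k],T[k]):
        P,e=tri((a[0]/4+115-.4,a[1]/4+160-.4),(b[0]/4+240-.4,b[1]/4+120-.4)); ps.append(P)
    ps=np.array(ps); print(k,ps.mean(0),"z",ps[:,2],"len",np.linalg.norm(ps[0]-ps[3]),np.linalg.norm(ps[1]-ps[2]),"w",np.linalg.norm(ps[0]-ps[1]))
    w=np.array([atz("top",(b[0]/4+239.6,b[1]/4+119.6),53) for b in T[k]])
    d=(w[0]+w[1]-w[2]-w[3])/2; print("  top@z55",w.mean(0),"len",np.linalg.norm(d),"yaw",np.arctan2(d[1],d[0]), "w",np.linalg.norm(w[0]-w[1]))
# rack
rc=[(150,308),(768,326),(768,550),(139,533)]
w=np.array([atz("top",(b[0]/4+239.6,b[1]/4+119.6),15) for b in rc]);print(w, w.mean(0)); d=(w[1]-w[0]+w[2]-w[3])/2;print(np.linalg.norm(d),np.arctan2(d[0],-d[1]))
tr=[(30,53),(275,53),(274,213),(27,211)]
w=np.array([atz("top",(b[0]/4+239.6,b[1]/4+119.6),28) for b in tr]);print(w, w.mean(0))
```

```text
L [495.5  -2.5  51.9] z [51.6 50.8 51.4 53.8] len 108.23371029300412 108.81919558133575 w 55.62556104975109
  top@z55 [495.5  -3.5  53. ] len 108.42810333297895 yaw -0.06389633582601421 w 54.109362252116554
M [ 484.  -138.6   52.9] z [52.8 55.4 51.4 52.1] len 108.7034006273657 108.24877179769479 w 55.61700225960401
  top@z55 [ 484.3 -140.    53. ] len 108.64660603992553 yaw -0.05313189519264767 w 56.97815434009196
R [ 474.8 -272.7   51.1] z [49.6 50.5 52.1 52.3] len 109.1161607277004 108.8645769320399 w 56.02526397152724
  top@z55 [ 475.  -274.1   53. ] len 109.14117449364977 yaw -0.06554825742335763 w 56.70941933168068
[[ 571.1   63.2   15. ]
 [ 550.1 -353.1   15. ]
 [ 400.  -344.7   15. ]
 [ 421.4   73.3   15. ]] [ 485.6 -140.3   15. ]
417.63948354519255 -0.05077877490746364
[[745.6 140.8  28. ]
 [741.2 -24.8  28. ]
 [631.1 -20.8  28. ]
 [636.5 143.7  28. ]] [688.6  59.7  28. ]
```

```bash
cat >> h.py <<'E'
def rel(target,yaw=-0.055):
    """delta in tool frame to reach target with tool down, jaws along tin y at given yaw"""
    s=st(); r=R.from_rotvec(s["orientation"]); c,si=np.cos(yaw),np.sin(yaw)
    T=R.from_matrix(np.column_stack([[0,0,-1],[-si,c,0],[c,si,0]]))
    print("shift",(r.inv().apply(np.array(target)-s["tcp_pos"])).round(1),"turn deg",np.degrees((r.inv()*T).as_rotvec()).round(2))
E
python3 - <<'E'
from h import *
rel([495.5,-3,150])
E
```

```text
t 0.7 tcp [281.5 585.9 231.3] w 85.0 F [-0.41 -0.27  0.36] T [ 0.084 -0.016 -0.008]
q [ 0.949  0.245  1.558 -0.     1.339 -0.174]
shift [  81.3 -438.2  447.9] turn deg [-22.51   0.    -0.  ]
```

{"name": "drive_tool", "arguments": {"deltas": [[[0,-40,40],[-7.5,0,0],-1],[[0,-40,40],[-7.5,0,0],-1],[[0,-45,35],[-7.5,0,0],-1],[[0,-52,30],[0,0,0],-1],[[0,-52,30],[0,0,0],-1]]}}

```text
time: 1.32
tcp_pos: [410.2, 321.4, 231.7]
orientation: [0.028, 1.568, -0.025]
wrist_force: [1.3, -0.1, 0.4]
gripper_width: 85.6
```

Run:
```python
from h import *
rel([495.5,-3,150])
```

```text
t 1.325 tcp [410.2 321.4 231.7] w 85.6 F [ 1.29 -0.13  0.42] T [0.018 0.012 0.013]
q [ 0.447 -0.062  1.886  0.     1.315 -1.09 ]
shift [  81.4 -321.5   96. ] turn deg [ 1.21  0.14 -0.09]
```

{"name": "drive_tool", "arguments": {"deltas": [[[0,-60,18],[1.2,0,0],-1],[[0,-60,18],[0,0,0],-1],[[15,-60,18],[0,0,0],-1],[[20,-58,18],[0,0,0],-1],[[20,-58,18],[0,0,0],-1]]}}

```text
time: 1.95
tcp_pos: [486.0, 25.1, 182.1]
orientation: [0.045, 1.557, -0.042]
wrist_force: [0.3, 0.9, -0.2]
gripper_width: 85.6
```

Run:
```python
from h import *
rel([495.5,-3,18])
```

```text
t 1.95 tcp [486.   25.1 182.1] w 85.6 F [ 0.26  0.91 -0.16] T [ 0.    -0.034  0.   ]
q [-0.184 -0.103  2.019  0.004  1.213 -1.701]
shift [164.2 -27.9   8.9] turn deg [-0.02  0.76 -0.14]
```

{"name": "drive_tool", "arguments": {"deltas": [[[30,-28,9],[0,0.7,0],-1],[[35,0,0],[0,0,0],-1],[[0,0,0],[0,0,0],-1]]}}

```text
time: 2.33
tcp_pos: [494.5, -8.6, 115.5]
orientation: [0.051, 1.569, -0.048]
wrist_force: [0.2, -0.5, 0.2]
gripper_width: 85.2
```

Run:
```python
from h import *
rel([495.5,-3,18])
im=viewer.camera("scene");cv2.imwrite("pics/s1.png",cv2.resize(im[100:300,100:380,::-1],None,fx=2.8,fy=2.8))
```

```text
t 2.325 tcp [494.5  -8.6 115.5] w 85.2 F [ 0.2  -0.52  0.22] T [ 0.002  0.007 -0.   ]
q [-0.248  0.021  2.034  0.003  1.086 -1.757]
shift [97.5  5.4  0.5] turn deg [-0.45  0.07 -0.13]
```

View pics/s1.png

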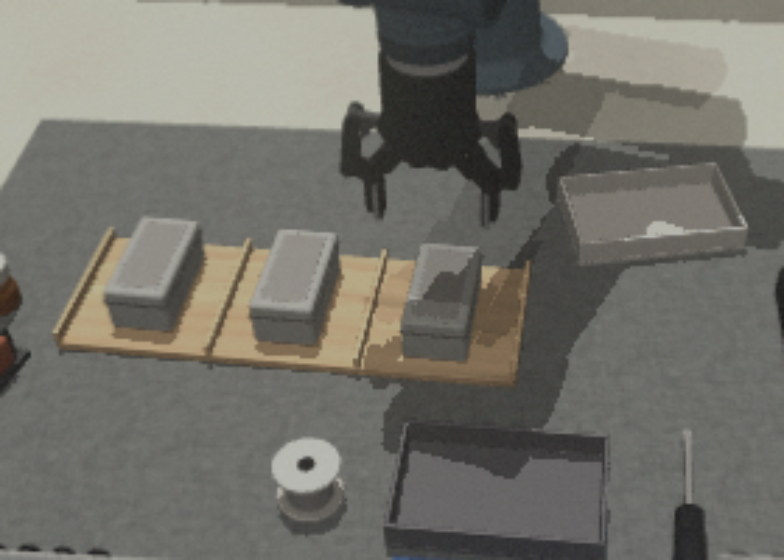

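The gripper hangs open and aligned above the left tin, at about (440,280) in this crop. I now go down.

{"name": "drive_tool", "arguments": {"deltas": [[[25,5.5,0.5],[-0.4,0,0],-1],[[25,0,0],[0,0,0],-1],[[22,0,0],[0,0,0],-1],[[15,0,0],[0,0,0],-1]]}}

```text
time: 2.88
tcp_pos: [505.9, -2.8, 38.6]
orientation: [0.038, 1.546, -0.042]
wrist_force: [0.1, 0.5, -0.1]
gripper_width: 85.2
```

Run:
```python
from h import *
rel([495.5,-3,19])
```

```text
t 2.875 tcp [505.9  -2.8  38.6] w 85.2 F [ 0.1   0.52 -0.14] T [-0.008 -0.015  0.012]
q [-0.231  0.172  2.043  0.003  0.903 -1.753]
shift [ 19.3  -0.7 -10.9] turn deg [0.23 1.38 0.12]
```

{"name": "drive_tool", "arguments": {"deltas": [[[8,-0.5,-9],[0,1.4,0],-1],[[0,0,0],[0,0,0],-1]]}}

```text
time: 3.12
tcp_pos: [497.4, -2.6, 31.1]
orientation: [0.037, 1.571, -0.041]
wrist_force: [0.1, 0.1, 0.6]
gripper_width: 85.5
```

Run:
```python
from h import *
rel([495.5,-3,19])
```

```text
t 3.125 tcp [497.4  -2.6  31.1] w 85.5 F [0.07 0.12 0.59] T [ 0.011  0.002 -0.053]
q [-0.232  0.182  2.049 -0.003  0.911 -1.751]
shift [12.1 -0.5 -1.9] turn deg [ 0.29 -0.03  0.14]
```

{"name": "drive_tool", "arguments": {"deltas": [[[12,-0.5,-2],[0,0,0],-1],[[0,0,0],[0,0,0],1],[[0,0,0],[0,0,0],1],[[0,0,0],[0,0,0],1],[[0,0,0],[0,0,0],1]]}}

```text
time: 3.75
tcp_pos: [497.0, -3.3, 20.4]
orientation: [0.037, 1.567, -0.042]
wrist_force: [0.5, -0.0, -1.4]
gripper_width: 57.2
```

Run:
```python
from h import *
rel([495.5,-3,19])
```

```text
t 3.75 tcp [497.   -3.3  20.4] w 57.2 F [ 0.54 -0.02 -1.41] T [ 0.116 -0.003  0.04 ]
q [-2.340e-01  2.010e-01  2.053e+00 -2.000e-03  8.840e-01 -1.753e+00]
shift [ 1.4  0.2 -1.5] turn deg [0.26 0.2  0.15]
```

Gripped at 57 mm. Lifting gently so the tin stays level.

{"name": "drive_tool", "arguments": {"deltas": [[[-15,0,0],[0,0,0],1],[[-30,0,0],[0,0,0],1],[[-35,0,0],[0,0,0],1],[[-35,0,0],[0,0,0],1],[[0,0,0],[0,0,0],1]]}}

```text
time: 4.38
tcp_pos: [492.8, -2.3, 137.3]
orientation: [0.038, 1.575, -0.041]
wrist_force: [0.4, -0.5, -5.9]
gripper_width: 56.8
```

{"name": "drive_tool", "arguments": {"deltas": [[[-20,0,0],[0,0,0],1],[[0,0,0],[0,0,0],1],[[0,0,0],[0,0,0],1],[[0,0,0],[0,0,0],1]]}}

```text
time: 4.88
tcp_pos: [487.8, -1.2, 150.2]
orientation: [0.04, 1.587, -0.039]
wrist_force: [0.0, 1.5, -4.7]
gripper_width: 57.5
```

Run:
```python
from h import *
rel([495.5,-3,150])
```

```text
t 4.875 tcp [487.8  -1.2 150.2] w 57.5 F [ 0.04  1.46 -4.69] T [-0.034 -0.001 -0.005]
q [-0.234 -0.037  2.02  -0.003  1.175 -1.753]
shift [ 0.1 -1.4  7.8] turn deg [ 0.28 -0.96 -0.  ]
```

{"name": "drive_tool", "arguments": {"deltas": [[[0,0,50],[0,0,0],1],[[0,0,-60],[0,0,0],1],[[0,0,60],[0,0,0],1],[[0,0,-60],[0,0,0],1],[[0,0,20],[0,0,0],1]]}}

```text
time: 5.5
tcp_pos: [487.3, 3.6, 111.7]
orientation: [0.056, 1.692, -0.023]
wrist_force: [1.4, -0.4, -4.2]
gripper_width: 56.9
```

{"name": "drive_tool", "arguments": {"deltas": [[[0,0,0],[0,10,0],1],[[0,0,0],[0,10,0],1],[[0,0,0],[0,0,0],1],[[0,0,0],[0,0,0],1],[[0,0,0],[0,-10,0],1]]}}

```text
time: 6.12
tcp_pos: [486.1, 3.8, 104.9]
orientation: [0.061, 1.869, -0.018]
wrist_force: [0.4, 0.3, -4.5]
gripper_width: 57.4
```

{"name": "drive_tool", "arguments": {"deltas": [[[0,0,0],[0,-10,0],1],[[0,0,0],[0,0,0],1],[[0,0,0],[0,0,0],1]]}}

```text
time: 6.5
tcp_pos: [483.7, 4.1, 106.8]
orientation: [0.057, 1.687, -0.024]
wrist_force: [-0.1, -0.1, -5.3]
gripper_width: 56.9
```

```bash
cat >> h.py <<'E'
def avg(n=8):
    A=[]
    for i in range(n):
        viewer.camera("top"); s=robot.sense(); A.append(np.r_[s["wrist_force"],s["wrist_torque"]])
    A=np.array(A); print("avg F,T",A.mean(0).round(3),"sd",A.std(0).round(3))
E
python3 - <<'E'
from h import *
avg(); rel([495.5,-3,150])
E
```

```text
avg F,T [ 2.040e-01 -2.290e-01 -5.728e+00 -2.600e-02 -1.760e-01 -1.000e-03] sd [0.552 0.618 0.654 0.023 0.032 0.023]
t 6.9 tcp [483.6   4.3 105.6] w 57.3 F [ 0.29  0.16 -4.68] T [-0.054 -0.142  0.027]
q [-0.225  0.085  1.992 -0.003  1.184 -1.744]
shift [-45.6  -5.9   6.9] turn deg [ 0.27 -6.77 -1.03]
```

{"name": "drive_tool", "arguments": {"deltas": [[[-20,0,3],[0,-6.8,0],1],[[-15,-5,3],[0,0,0],1],[[0,0,0],[0,0,0],1]]}}

```text
time: 7.28
tcp_pos: [492.0, -2.3, 140.5]
orientation: [0.055, 1.571, -0.026]
wrist_force: [0.5, -0.4, -6.1]
gripper_width: 57.3
```

Run:
```python
from h import *
avg(); rel([495.5,-3,150])
```

```text
avg F,T [ 0.026  0.139 -5.629 -0.014 -0.014 -0.016] sd [0.454 0.442 0.367 0.03  0.031 0.021]
t 7.675 tcp [490.3  -1.4 138.3] w 57.1 F [-0.46 -0.08 -5.38] T [-0.01  -0.022 -0.023]
q [-0.244 -0.022  2.03   0.02   1.142 -1.773]
shift [-11.7  -1.1   5.2] turn deg [ 0.24 -0.25 -1.11]
```

{"name": "drive_tool", "arguments": {"deltas": [[[0,0,0],[0,-10,0],1],[[0,0,0],[0,-10,0],1],[[0,0,0],[0,0,0],1],[[0,0,0],[0,0,0],1],[[0,0,0],[0,10,0],1]]}}

```text
time: 8.3
tcp_pos: [487.2, -0.7, 135.6]
orientation: [0.053, 1.409, -0.028]
wrist_force: [0.7, 0.0, -5.7]
gripper_width: 57.0
```

{"name": "drive_tool", "arguments": {"deltas": [[[0,0,0],[0,10,0],1],[[0,0,0],[0,0,0],1],[[0,0,0],[0,0,0],1]]}}

```text
time: 8.68
tcp_pos: [493.2, -1.9, 138.1]
orientation: [0.055, 1.583, -0.025]
wrist_force: [0.0, 0.8, -5.2]
gripper_width: 57.3
```

Run:
```python
from h import *
avg(); rel([495.5,-3,150])
```

```text
avg F,T [ 0.094 -0.292 -5.407 -0.025 -0.036 -0.   ] sd [0.632 0.838 0.168 0.036 0.033 0.027]
t 9.075 tcp [492.2  -1.9 138.1] w 56.9 F [ 0.8   0.12 -5.44] T [-0.049 -0.086  0.018]
q [-0.243 -0.01   2.019  0.017  1.151 -1.769]
shift [-11.9  -0.7   3.2] turn deg [ 0.22 -0.83 -1.05]
```

The left tin's balance point moves by only 0.02 N m between opposite tips, so it is silent. I put it back in its bay.

{"name": "drive_tool", "arguments": {"deltas": [[[25,-0.7,4],[0.2,-0.8,-1],1],[[30,0,0],[0,0,0],1],[[25,0,0],[0,0,0],1],[[0,0,0],[0,0,0],1]]}}

```text
time: 9.57
tcp_pos: [496.7, -2.5, 57.7]
orientation: [0.043, 1.566, -0.043]
wrist_force: [-1.3, -0.5, -5.4]
gripper_width: 57.1
```

Run:
```python
from h import *
rel([497,-3.3,21],-.053)
```

```text
t 9.575 tcp [496.7  -2.5  57.7] w 57.1 F [-1.33 -0.54 -5.38] T [0.008 0.028 0.001]
q [-2.34e-01  1.26e-01  2.05e+00  1.00e-03  9.62e-01 -1.75e+00]
shift [36.7 -0.8  0.2] turn deg [-0.12  0.23  0.01]
```

{"name": "drive_tool", "arguments": {"deltas": [[[20,-0.8,0],[0,0.2,0],1],[[12,0,0],[0,0,0],1],[[0,0,0],[0,0,0],1]]}}

```text
time: 9.95
tcp_pos: [499.7, -4.0, 28.6]
orientation: [0.042, 1.563, -0.044]
wrist_force: [-0.2, 0.2, -5.4]
gripper_width: 57.3
```

Run:
```python
from h import *
rel([497,-3.3,20.4],-.053)
```

```text
t 9.95 tcp [499.7  -4.   28.6] w 57.3 F [-0.16  0.21 -5.45] T [-0.015  0.    -0.011]
q [-0.235  0.188  2.048  0.     0.899 -1.751]
shift [ 8.2  0.6 -2.8] turn deg [-0.12  0.4   0.07]
```

{"name": "drive_tool", "arguments": {"deltas": [[[6,0.6,-2.5],[0,0.3,0],1],[[1,0,0],[0,0,0],1],[[0,0,0],[0,0,0],1]]}}

```text
time: 10.32
tcp_pos: [498.9, -3.5, 23.3]
orientation: [0.042, 1.565, -0.045]
wrist_force: [0.7, 0.4, -5.4]
gripper_width: 57.1
```

Run:
```python
from h import *
rel([497,-3.3,20.4],-.053)
```

```text
t 10.325 tcp [498.9  -3.5  23.3] w 57.1 F [ 0.73  0.44 -5.42] T [ 0.027  0.025 -0.049]
q [-2.340e-01  1.980e-01  2.049e+00 -1.000e-03  8.890e-01 -1.749e+00]
shift [ 2.9  0.1 -1.9] turn deg [-0.11  0.31  0.11]
```

{"name": "drive_tool", "arguments": {"deltas": [[[2.5,0,-1.5],[0,0.3,0],1],[[1,0,0],[0,0,0],1],[[0,0,0],[0,0,0],1]]}}

```text
time: 10.7
tcp_pos: [497.6, -3.5, 20.6]
orientation: [0.041, 1.57, -0.045]
wrist_force: [0.4, 0.9, -5.7]
gripper_width: 56.9
```

{"name": "drive_tool", "arguments": {"deltas": [[[1,0,0],[0,0,0],1],[[0.5,0,0],[0,0,0],1],[[0,0,0],[0,0,0],1]]}}

```text
time: 11.08
tcp_pos: [497.8, -3.6, 20.6]
orientation: [0.041, 1.571, -0.044]
wrist_force: [-0.8, -0.1, -3.9]
gripper_width: 57.1
```

Contact is starting: the carried weight is dropping. I release and rise.

{"name": "drive_tool", "arguments": {"deltas": [[[0.5,0,0],[0,0,0],1],[[0,0,0],[0,0,0],-1],[[0,0,0],[0,0,0],-1],[[0,0,0],[0,0,0],-1]]}}

```text
time: 11.58
tcp_pos: [500.2, -4.2, 21.6]
orientation: [0.041, 1.567, -0.045]
wrist_force: [0.5, 0.3, 0.8]
gripper_width: 85.1
```

{"name": "drive_tool", "arguments": {"deltas": [[[-15,0,0],[0,0,0],-1],[[-30,0,0],[0,0,0],-1],[[-35,0,0],[0,0,0],-1],[[-15,-40,-3],[0,0,0],-1],[[0,-50,-5],[0,0,0],-1]]}}

```text
time: 12.2
tcp_pos: [488.7, -93.6, 124.8]
orientation: [0.034, 1.561, -0.042]
wrist_force: [0.5, -0.4, -0.1]
gripper_width: 85.1
```

Run:
```python
from h import *
rel([484.2,-139,90])
im=viewer.camera("scene");cv2.imwrite("pics/s2.png",cv2.resize(im[100:300,100:380,::-1],None,fx=2.8,fy=2.8))
```

```text
t 12.2 tcp [488.7 -93.6 124.8] w 85.1 F [ 0.49 -0.37 -0.15] T [-0.042 -0.05  -0.051]
q [-4.170e-01  8.000e-03  2.028e+00 -1.000e-03  1.095e+00 -1.938e+00]
shift [ 35.  -45.4  -2.7] turn deg [0.37 0.55 0.29]
```

View pics/s2.png

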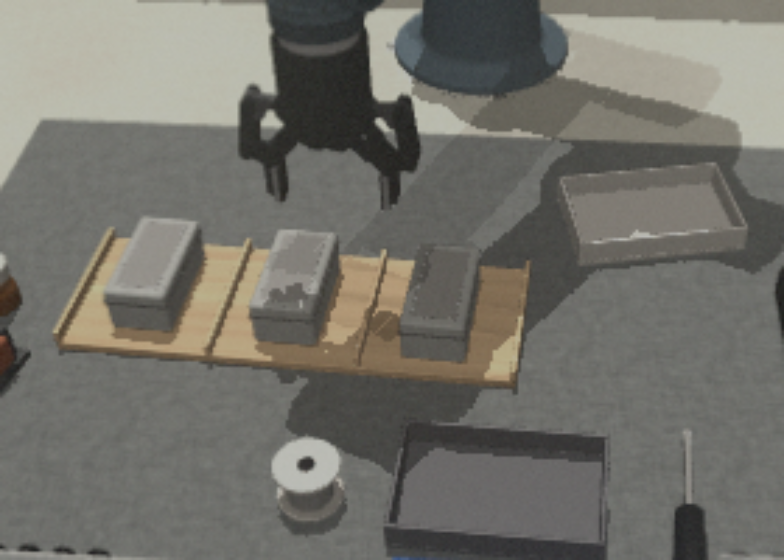

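The left tin stands back where it was, at (440,300) as before. Next is the middle tin.

{"name": "drive_tool", "arguments": {"deltas": [[[20,-45,-3],[0.3,0.5,0.3],-1],[[10,0,0],[0,0,0],-1],[[0,0,0],[0,0,0],-1]]}}

```text
time: 12.62
tcp_pos: [484.3, -146.7, 98.3]
orientation: [0.044, 1.564, -0.052]
wrist_force: [-0.2, 0.6, 0.5]
gripper_width: 85.4
```

Run:
```python
from h import *
rel([484.2,-139,19])
```

```text
t 12.625 tcp [ 484.3 -146.7   98.3] w 85.4 F [-0.23  0.62  0.45] T [ 0.031 -0.025 -0.065]
q [-5.180e-01  7.300e-02  2.017e+00 -2.000e-03  1.044e+00 -2.026e+00]
shift [79.3  8.1 -1.1] turn deg [-0.34  0.36  0.29]
```

{"name": "drive_tool", "arguments": {"deltas": [[[20,8,-1],[-0.3,0.3,0.2],-1],[[22,0,-2],[0,0.3,0],-1],[[20,0,-3],[0,0.4,0],-1],[[0,0,0],[0,0,0],-1]]}}

```text
time: 13.12
tcp_pos: [478.7, -133.7, 33.0]
orientation: [0.039, 1.583, -0.039]
wrist_force: [0.2, 0.0, 0.0]
gripper_width: 85.2
```

Run:
```python
from h import *
rel([484.2,-139,19])
```

```text
t 13.125 tcp [ 478.7 -133.7   33. ] w 85.2 F [0.18 0.03 0.02] T [-0.016  0.054 -0.011]
q [-0.498  0.184  2.043 -0.007  0.927 -2.015]
shift [13.9 -5.   5.9] turn deg [ 0.3  -0.72  0.02]
```

{"name": "drive_tool", "arguments": {"deltas": [[[6,-5,6],[0.3,-0.7,0],-1],[[6,0,0],[0,0,0],-1],[[0,0,0],[0,0,0],-1]]}}

```text
time: 13.5
tcp_pos: [485.9, -139.5, 21.1]
orientation: [0.042, 1.568, -0.044]
wrist_force: [-0.2, 0.4, 0.1]
gripper_width: 85.7
```

{"name": "drive_tool", "arguments": {"deltas": [[[0,0,0],[0,0,0],1],[[0,0,0],[0,0,0],1],[[0,0,0],[0,0,0],1],[[0,0,0],[0,0,0],1]]}}

```text
time: 14.0
tcp_pos: [486.5, -139.9, 22.0]
orientation: [0.042, 1.566, -0.045]
wrist_force: [1.1, 0.0, -1.6]
gripper_width: 57.3
```

Run:
```python
from h import *
rel([484.2,-139,140])
```

```text
t 14.0 tcp [ 486.5 -139.9   22. ] w 57.3 F [ 1.14  0.04 -1.63] T [ 0.052 -0.056  0.03 ]
q [-0.504  0.216  2.031  0.     0.891 -2.02 ]
shift [-118.     0.5   -1.8] turn deg [-0.02  0.24  0.1 ]
```

Gripped at TCP (486.5, -139.9, 22). I lift, shake, then compare the two tips.

{"name": "drive_tool", "arguments": {"deltas": [[[-15,0,0],[0,0,0],1],[[-30,0,0],[0,0,0],1],[[-40,0,0],[0,0,0],1],[[-40,0,0],[0,0,0],1],[[0,0,0],[0,0,0],1]]}}

```text
time: 14.62
tcp_pos: [483.4, -138.2, 150.3]
orientation: [0.044, 1.571, -0.043]
wrist_force: [-0.9, 0.0, -3.8]
gripper_width: 57.1
```

{"name": "drive_tool", "arguments": {"deltas": [[[0,0,40],[0,0,0],1],[[0,0,-50],[0,0,0],1],[[0,0,50],[0,0,0],1],[[0,0,-40],[0,0,0],1],[[0,0,0],[0,0,0],1]]}}

```text
time: 15.25
tcp_pos: [460.3, -126.8, 120.0]
orientation: [0.066, 1.63, -0.021]
wrist_force: [0.1, 0.1, -4.8]
gripper_width: 56.9
```

Run:
```python
from h import *
avg();rel([484.2,-139,140])
```

```text
avg F,T [ 0.39   0.079 -4.305 -0.025 -0.076  0.008] sd [0.52  0.433 0.594 0.034 0.018 0.031]
t 15.65 tcp [ 467.7 -130.6  128. ] w 57.1 F [-0.37 -0.56 -4.35] T [ 0.018 -0.091  0.002]
q [-5.05e-01  1.00e-02  2.02e+00 -2.00e-03  1.16e+00 -2.02e+00]
shift [-12.9  -7.3  16.3] turn deg [ 0.01 -2.55 -1.1 ]
```

{"name": "drive_tool", "arguments": {"deltas": [[[-12,-7,12],[0,-2.5,-1],1],[[0,0,0],[0,10,0],1],[[0,0,0],[0,10,0],1],[[0,0,0],[0,0,0],1],[[0,0,0],[0,0,0],1]]}}

```text
time: 16.27
tcp_pos: [484.9, -141.1, 144.4]
orientation: [0.05, 1.91, -0.042]
wrist_force: [-0.2, 0.2, -4.3]
gripper_width: 57.2
```

{"name": "drive_tool", "arguments": {"deltas": [[[0,0,0],[0,-10,0],1],[[0,0,0],[0,-10,0],1],[[0,0,0],[0,0,0],1]]}}

```text
time: 16.65
tcp_pos: [483.6, -141.0, 145.0]
orientation: [0.038, 1.546, -0.049]
wrist_force: [-0.6, -0.1, -4.7]
gripper_width: 57.1
```

Run:
```python
from h import *
avg();rel([484.2,-139,140])
```

```text
avg F,T [ 3.660e-01 -4.500e-02 -4.589e+00 -1.000e-03  1.400e-02  7.000e-03] sd [0.445 0.476 0.346 0.021 0.025 0.022]
t 17.05 tcp [ 486.8 -141.7  144.9] w 56.8 F [-0.14 -0.8  -4.81] T [ 0.009 -0.027 -0.006]
q [-0.51  -0.008  2.003  0.006  1.123 -2.029]
shift [ 4.8  2.6 -2.8] turn deg [0.04 1.38 0.36]
```

{"name": "drive_tool", "arguments": {"deltas": [[[0,0,0],[0,-10,0],1],[[0,0,0],[0,-10,0],1],[[0,0,0],[0,0,0],1],[[0,0,0],[0,0,0],1],[[0,0,0],[0,10,0],1]]}}

```text
time: 17.68
tcp_pos: [485.9, -141.3, 143.1]
orientation: [0.033, 1.379, -0.048]
wrist_force: [-0.2, 0.4, -4.9]
gripper_width: 57.0
```

{"name": "drive_tool", "arguments": {"deltas": [[[0,0,0],[0,10,0],1],[[0,0,0],[0,0,0],1]]}}

```text
time: 17.92
tcp_pos: [490.7, -142.8, 145.6]
orientation: [0.034, 1.557, -0.049]
wrist_force: [1.1, -0.8, -4.8]
gripper_width: 56.9
```

Run:
```python
from h import *
avg();rel([484.2,-139,140])
```

```text
avg F,T [-1.710e-01  4.300e-02 -4.352e+00  1.500e-02  1.300e-02  1.000e-03] sd [0.423 0.539 0.558 0.029 0.025 0.025]
t 18.325 tcp [ 487.  -142.2  144.8] w 56.8 F [-0.25 -0.32 -3.83] T [-0.013  0.014 -0.01 ]
q [-5.070e-01 -1.000e-03  1.995e+00 -1.000e-03  1.132e+00 -2.022e+00]
shift [ 4.8  3.1 -3. ] turn deg [-0.03  0.73  0.44]
```

There is no shift (0.014 against 0.013 N m), so the middle tin is silent too. I put it back.

{"name": "drive_tool", "arguments": {"deltas": [[[25,3,-1],[0,0.7,0.4],1],[[30,0,0],[0,0,0],1],[[28,0,0],[0,0,0],1],[[0,0,0],[0,0,0],1]]}}

```text
time: 18.82
tcp_pos: [486.5, -140.2, 61.8]
orientation: [0.043, 1.565, -0.047]
wrist_force: [-0.7, 0.4, -4.6]
gripper_width: 57.1
```

Run:
```python
from h import *
rel([486.5,-139.9,21.5])
```

```text
t 18.825 tcp [ 486.5 -140.2   61.8] w 57.1 F [-0.68  0.45 -4.59] T [-0.008 -0.031 -0.048]
q [-0.505  0.138  2.027  0.     0.971 -2.019]
shift [40.3  0.4 -0.2] turn deg [-0.13  0.3   0.14]
```

{"name": "drive_tool", "arguments": {"deltas": [[[20,0.3,-1],[0,0.3,0],1],[[14,0,-1],[0,0,0],1],[[0,0,0],[0,0,0],1]]}}

```text
time: 19.2
tcp_pos: [487.1, -141.6, 30.9]
orientation: [0.041, 1.564, -0.05]
wrist_force: [-0.3, -0.1, -3.9]
gripper_width: 57.2
```

Run:
```python
from h import *
rel([486.5,-139.9,21.5])
```

```text
t 19.2 tcp [ 487.1 -141.6   30.9] w 57.2 F [-0.27 -0.12 -3.93] T [ 0.072 -0.019 -0.009]
q [-5.060e-01  1.990e-01  2.030e+00 -2.000e-03  9.050e-01 -2.017e+00]
shift [ 9.4  1.7 -0.7] turn deg [-0.16  0.38  0.31]
```

{"name": "drive_tool", "arguments": {"deltas": [[[7,1.7,-1],[0,0.4,0.2],1],[[2.5,0,0],[0,0,0],1],[[1.5,0,0],[0,0,0],1],[[0,0,0],[0,0,0],1]]}}

```text
time: 19.7
tcp_pos: [488.4, -141.0, 22.3]
orientation: [0.042, 1.567, -0.048]
wrist_force: [0.0, -0.3, -6.2]
gripper_width: 57.2
```

{"name": "drive_tool", "arguments": {"deltas": [[[1.5,0.5,-1],[0,0,0],1],[[0.7,0,0],[0,0,0],1],[[0,0,0],[0,0,0],1]]}}

```text
time: 20.08
tcp_pos: [488.4, -141.0, 22.1]
orientation: [0.042, 1.566, -0.049]
wrist_force: [0.2, -0.5, -2.8]
gripper_width: 57.2
```

{"name": "drive_tool", "arguments": {"deltas": [[[0.5,0,0],[0,0,0],1],[[0,0,0],[0,0,0],-1],[[0,0,0],[0,0,0],-1],[[0,0,0],[0,0,0],-1]]}}

```text
time: 20.58
tcp_pos: [489.8, -141.7, 22.4]
orientation: [0.04, 1.562, -0.05]
wrist_force: [0.3, 0.1, -0.3]
gripper_width: 85.3
```

{"name": "drive_tool", "arguments": {"deltas": [[[-15,0,0],[0,0,0],-1],[[-30,0,0],[0,0,0],-1],[[-35,0,0],[0,0,0],-1],[[-15,-40,-3],[0,0,0],-1],[[0,-50,-5],[0,0,0],-1]]}}

```text
time: 21.2
tcp_pos: [477.1, -230.7, 125.3]
orientation: [0.034, 1.559, -0.047]
wrist_force: [-0.1, -0.4, 0.5]
gripper_width: 85.5
```

Run:
```python
from h import *
rel([475,-273.5,90])
im=viewer.camera("scene");cv2.imwrite("pics/s3.png",cv2.resize(im[100:300,100:380,::-1],None,fx=2.8,fy=2.8))
```

```text
t 21.2 tcp [ 477.1 -230.7  125.3] w 85.5 F [-0.13 -0.37  0.54] T [-0.003 -0.05   0.024]
q [-0.664  0.082  1.95  -0.     1.095 -2.183]
shift [ 35.6 -42.6  -0.3] turn deg [0.19 0.69 0.49]
```

View pics/s3.png

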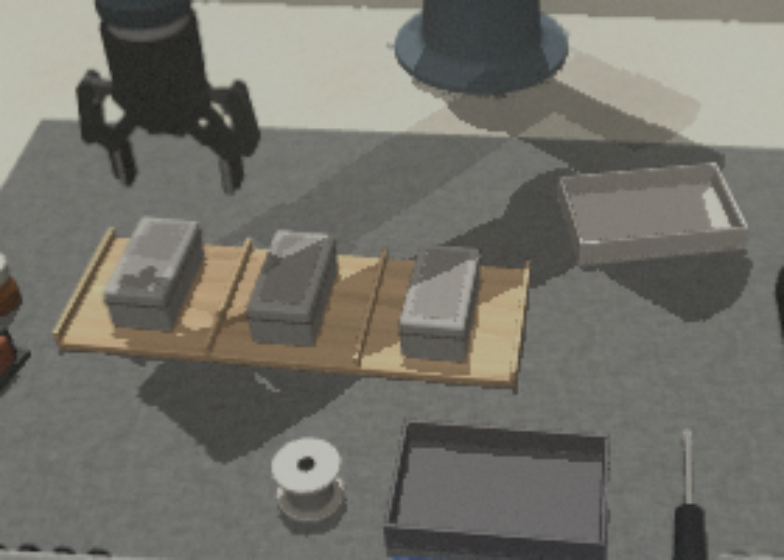

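Both silent tins stand flat where they were. Now the right one.

{"name": "drive_tool", "arguments": {"deltas": [[[20,-36,-1],[0.2,0.7,0.5],-1],[[10,0,0],[0,0,0],-1],[[0,0,0],[0,0,0],-1]]}}

```text
time: 21.62
tcp_pos: [474.4, -275.0, 98.7]
orientation: [0.044, 1.566, -0.054]
wrist_force: [0.3, 0.1, 0.3]
gripper_width: 85.7
```

Run:
```python
from h import *
rel([475,-273.5,19])
```

```text
t 21.625 tcp [ 474.4 -275.    98.7] w 85.7 F [0.35 0.06 0.27] T [ 0.003 -0.002  0.031]
q [-7.310e-01  1.680e-01  1.911e+00 -2.000e-03  1.056e+00 -2.238e+00]
shift [79.7  2.   0.1] turn deg [-0.42  0.23  0.34]
```

{"name": "drive_tool", "arguments": {"deltas": [[[20,2,-1],[-0.4,0.3,0.3],-1],[[22,0,-1],[0,0.2,0],-1],[[20,0,-2],[0,0.2,0],-1],[[0,0,0],[0,0,0],-1]]}}

```text
time: 22.12
tcp_pos: [470.6, -268.5, 33.5]
orientation: [0.04, 1.58, -0.038]
wrist_force: [-1.0, 0.7, 0.8]
gripper_width: 85.4
```

Run:
```python
from h import *
rel([475,-273.5,19])
```

```text
t 22.125 tcp [ 470.6 -268.5   33.5] w 85.4 F [-0.99  0.72  0.79] T [ 0.058 -0.013  0.015]
q [-0.725  0.273  1.932 -0.006  0.945 -2.243]
shift [14.5 -4.8  4.8] turn deg [ 0.3  -0.54 -0.06]
```

{"name": "drive_tool", "arguments": {"deltas": [[[6,-5,5],[0.3,-0.5,0],-1],[[6,0,0],[0,0,0],-1],[[0,0,0],[0,0,0],-1]]}}

```text
time: 22.5
tcp_pos: [476.7, -273.9, 21.9]
orientation: [0.042, 1.569, -0.043]
wrist_force: [-0.3, 0.0, 0.2]
gripper_width: 85.2
```

{"name": "drive_tool", "arguments": {"deltas": [[[0,0,0],[0,0,0],1],[[0,0,0],[0,0,0],1],[[0,0,0],[0,0,0],1],[[0,0,0],[0,0,0],1]]}}

```text
time: 23.0
tcp_pos: [477.2, -274.2, 22.8]
orientation: [0.042, 1.567, -0.043]
wrist_force: [0.9, -0.1, -0.2]
gripper_width: 57.1
```

{"name": "drive_tool", "arguments": {"deltas": [[[-15,0,0],[0,0,0],1],[[-30,0,0],[0,0,0],1],[[-40,0,0],[0,0,0],1],[[-40,0,0],[0,0,0],1],[[0,0,0],[0,0,0],1]]}}

```text
time: 23.62
tcp_pos: [474.7, -272.3, 151.0]
orientation: [0.044, 1.572, -0.04]
wrist_force: [0.7, 0.0, -3.9]
gripper_width: 56.9
```

Run:
```python
from h import *
avg();rel([475,-273.5,150])
```

```text
avg F,T [-0.126  0.185 -4.521 -0.005  0.058 -0.008] sd [0.603 0.627 0.493 0.028 0.023 0.02 ]
t 24.025 tcp [ 472.2 -270.3  145.6] w 57.3 F [ 0.06  0.49 -4.41] T [-0.027  0.039 -0.021]
q [-7.290e-01  1.020e-01  1.887e+00  1.000e-03  1.167e+00 -2.246e+00]
shift [-4.4 -3.   2.9] turn deg [ 0.06 -0.59 -0.52]
```

Now a lengthwise shake, ending with tips both ways.

{"name": "drive_tool", "arguments": {"deltas": [[[-5,0,40],[0,0,0],1],[[0,0,-50],[0,0,0],1],[[-5,0,50],[0,0,0],1],[[0,0,-45],[0,0,0],1],[[0,0,10],[0,0,0],1]]}}

```text
time: 24.65
tcp_pos: [465.7, -261.6, 135.1]
orientation: [0.071, 1.614, -0.015]
wrist_force: [-0.1, -0.2, -4.1]
gripper_width: 57.1
```

{"name": "drive_tool", "arguments": {"deltas": [[[-10,0,5],[0,8,0],1],[[0,0,0],[0,10,0],1],[[0,0,0],[0,0,0],1],[[0,0,0],[0,0,0],1],[[0,0,0],[0,-10,0],1]]}}

```text
time: 25.28
tcp_pos: [473.8, -262.8, 142.3]
orientation: [0.074, 1.752, -0.01]
wrist_force: [-0.5, -0.1, -4.1]
gripper_width: 57.2
```

{"name": "drive_tool", "arguments": {"deltas": [[[0,0,0],[0,-10,0],1],[[0,0,0],[0,0,0],1],[[0,0,0],[0,0,0],1]]}}

```text
time: 25.65
tcp_pos: [471.6, -263.1, 144.1]
orientation: [0.071, 1.571, -0.021]
wrist_force: [0.1, -0.7, -3.2]
gripper_width: 56.9
```

Run:
```python
from h import *
avg();rel([475,-273.5,150])
```

```text
avg F,T [-0.057  0.232 -4.478 -0.062  0.055  0.   ] sd [0.78  0.538 0.488 0.027 0.045 0.016]
t 26.05 tcp [ 471.9 -262.6  143.1] w 56.9 F [-0.56  0.09 -4.07] T [-0.014  0.033 -0.001]
q [-0.73   0.098  1.896  0.027  1.17  -2.254]
shift [ -7.3 -10.4   3.7] turn deg [-0.15 -0.1  -1.91]
```

{"name": "drive_tool", "arguments": {"deltas": [[[0,0,0],[0,-10,0],1],[[0,0,0],[0,-10,0],1],[[0,0,0],[0,0,0],1],[[0,0,0],[0,0,0],1],[[0,0,0],[0,10,0],1]]}}

```text
time: 26.68
tcp_pos: [471.0, -262.3, 142.0]
orientation: [0.069, 1.4, -0.025]
wrist_force: [1.1, 0.4, -4.4]
gripper_width: 56.5
```

{"name": "drive_tool", "arguments": {"deltas": [[[0,0,0],[0,8,0],1],[[0,0,0],[0,0,0],1]]}}

```text
time: 26.92
tcp_pos: [475.3, -263.9, 144.5]
orientation: [0.066, 1.542, -0.022]
wrist_force: [0.3, -0.3, -5.3]
gripper_width: 57.0
```

Run:
```python
from h import *
avg();rel([475,-273.5,150])
```

```text
avg F,T [-0.213  0.125 -4.3   -0.025 -0.038  0.014] sd [0.548 0.6   0.496 0.021 0.027 0.017]
t 27.325 tcp [ 472.  -263.4  143.6] w 57.3 F [ 0.04  0.26 -4.3 ] T [-0.029 -0.075  0.003]
q [-0.738  0.083  1.911  0.044  1.146 -2.267]
shift [-6.6 -9.7  3.7] turn deg [-0.27  1.5  -1.76]
```

The balance shifts by about 0.1 N m with the tip direction, unlike the other two, so the right tin rattles. I do one more, firmer shake and steeper tips to confirm.

{"name": "drive_tool", "arguments": {"deltas": [[[-10,-5,0],[0,10,-1.8],1],[[0,0,0],[0,10,0],1],[[0,0,0],[0,10,0],1],[[0,0,0],[0,0,0],1],[[0,0,0],[0,0,0],1]]}}

```text
time: 27.95
tcp_pos: [469.7, -269.3, 153.6]
orientation: [0.063, 2.078, -0.04]
wrist_force: [0.8, -0.2, -4.6]
gripper_width: 56.9
```

{"name": "drive_tool", "arguments": {"deltas": [[[0,0,0],[0,-10,0],1],[[0,0,0],[0,-10,0],1],[[0,0,0],[0,-8,0],1],[[0,0,0],[0,0,0],1]]}}

```text
time: 28.45
tcp_pos: [466.7, -269.3, 154.8]
orientation: [0.048, 1.572, -0.054]
wrist_force: [-0.2, 1.0, -4.2]
gripper_width: 57.1
```

Run:
```python
from h import *
avg();rel([475,-273.5,150])
```

```text
avg F,T [-0.127  0.111 -4.3    0.008  0.065  0.008] sd [0.381 0.648 0.323 0.03  0.028 0.024]
t 28.85 tcp [ 469.5 -269.4  153.8] w 57.1 F [ 0.44 -0.63 -3.9 ] T [-0.017  0.085  0.039]
q [-0.729  0.077  1.897 -0.004  1.167 -2.236]
shift [ 3.8 -3.7  5.8] turn deg [-0.41 -0.12  0.19]
```

{"name": "drive_tool", "arguments": {"deltas": [[[0,0,0],[0,-10,0],1],[[0,0,0],[0,-10,0],1],[[0,0,0],[0,-8,0],1],[[0,0,0],[0,0,0],1],[[0,0,0],[0,0,0],1]]}}

```text
time: 29.48
tcp_pos: [471.2, -269.4, 153.5]
orientation: [0.028, 1.076, -0.055]
wrist_force: [0.3, -0.4, -3.0]
gripper_width: 57.2
```

{"name": "drive_tool", "arguments": {"deltas": [[[0,0,0],[0,10,0],1],[[0,0,0],[0,10,0],1],[[0,0,0],[0,9,0],1],[[0,0,0],[0,0,0],1]]}}

```text
time: 29.98
tcp_pos: [475.3, -271.0, 155.7]
orientation: [0.039, 1.599, -0.055]
wrist_force: [0.2, 0.2, -4.1]
gripper_width: 57.2
```

Run:
```python
from h import *
avg();rel([475,-273.5,150])
```

```text
avg F,T [ 2.100e-02  5.120e-01 -4.817e+00 -1.400e-02 -6.500e-02 -2.000e-03] sd [0.439 0.521 0.455 0.02  0.036 0.024]
t 30.375 tcp [ 471.5 -270.6  154.9] w 56.9 F [ 0.13  0.13 -5.24] T [ 0.004 -0.095 -0.011]
q [-0.718  0.095  1.876 -0.027  1.189 -2.215]
shift [ 4.8 -2.7  3.9] turn deg [-0.46 -1.72  0.5 ]
```

Tipping the right tin one way and then the other moves its balance from +0.065 to -0.065 N m; the left and middle tins changed by 0.02 N m or less. The right tin is the rattler. I carry it to the grey tray.

{"name": "drive_tool", "arguments": {"deltas": [[[0,30,20],[0,-1.5,0.5],1],[[0,45,30],[0,0,0],1],[[0,45,30],[0,0,0],1],[[0,45,30],[0,0,0],1],[[0,45,30],[0,0,0],1]]}}

```text
time: 31.0
tcp_pos: [626.5, -69.6, 154.8]
orientation: [0.057, 1.57, -0.06]
wrist_force: [0.2, -0.7, -3.6]
gripper_width: 57.1
```

Run:
```python
from h import *
rel([690,58,150])
```

```text
t 31.0 tcp [626.5 -69.6 154.8] w 57.1 F [ 0.17 -0.7  -3.62] T [-0.058 -0.154 -0.017]
q [-0.29   0.276  1.667 -0.002  1.198 -1.786]
shift [  4.6 132.   53.8] turn deg [-1.1   0.03  0.1 ]
```

{"name": "drive_tool", "arguments": {"deltas": [[[1,40,17],[-1,0,0],1],[[1,40,17],[0,0,0],1],[[1,35,15],[0,0,0],1],[[0,10,3],[0,0,0],1],[[0,0,0],[0,0,0],1]]}}

```text
time: 31.62
tcp_pos: [687.9, 57.2, 151.3]
orientation: [0.041, 1.569, -0.044]
wrist_force: [0.4, 0.0, -4.0]
gripper_width: 57.0
```

Run:
```python
from h import *
rel([690,58,150])
```

```text
t 31.625 tcp [687.9  57.2 151.3] w 57.0 F [ 0.36  0.   -3.96] T [ 0.008 -0.024  0.006]
q [-0.08   0.409  1.504 -0.002  1.227 -1.596]
shift [1.3 0.9 2. ] turn deg [0.05 0.1  0.11]
```

{"name": "drive_tool", "arguments": {"deltas": [[[0,0,2],[0,0,0],1],[[0,0,0],[0,0,0],1],[[0,0,0],[0,0,0],1],[[0,0,0],[0,0,0],1]]}}

```text
time: 32.12
tcp_pos: [689.1, 53.4, 151.3]
orientation: [0.044, 1.569, -0.048]
wrist_force: [-0.3, 0.7, -4.2]
gripper_width: 56.9
```

Run:
```python
from h import *
avg(4);rel([690,58,150])
a=viewer.camera("scene");b=viewer.camera("top")
cv2.imwrite("pics/s4.png",a[:,:,::-1]);cv2.imwrite("pics/t4.png",b[:,:,::-1])
s=cv2.imread("pics/scene0.png")
for x,y,z in [(495.5,-3,55),(484,-139,55)]: print(proj("scene",(x,y,z)),proj("top",(x,y,z)))
```

```text
avg F,T [-5.360e-01  1.210e-01 -4.488e+00 -2.000e-03 -6.800e-02 -1.200e-02] sd [0.448 0.522 0.282 0.028 0.029 0.023]
t 32.325 tcp [689.1  53.8 151.3] w 57.0 F [-0.55 -0.67 -4.59] T [-0.041 -0.081 -0.047]
q [-0.085  0.412  1.5   -0.003  1.229 -1.597]
shift [1.3 4.2 0.6] turn deg [-0.16  0.06  0.15]
[257.00598296 200.76040813] [303.11286045 222.98861282]
[204.31301861 195.3599763 ] [356.33697954 226.30015016]
```

View pics/s4.png

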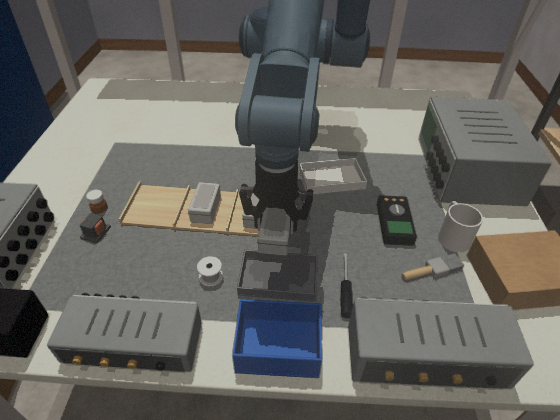

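View pics/t4.png

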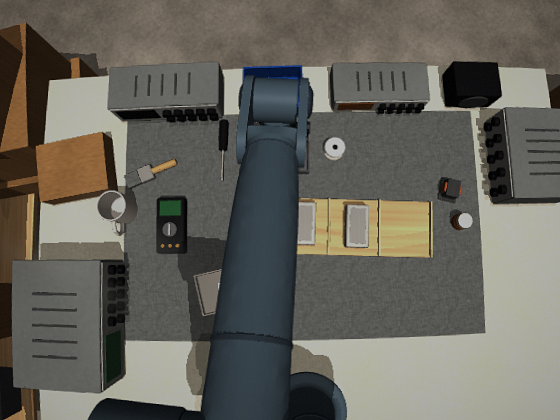

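The tin hangs level over the grey tray, at (275,228) in the scene view. The middle tin is at (357,226) in the top view, where it started; the left one is partly hidden by the arm at (305,222). The bystanders have not moved. I hand the job in.

Run:
```python
from h import *
s=st(); print(abs(s["joint_velocities"]).max()); print(workorder.sign_off())
```

```text
t 32.425 tcp [689.2  53.9 151.3] w 57.3 F [-0.37  0.1  -4.93] T [-0.019 -0.005 -0.019]
q [-0.085  0.412  1.5   -0.003  1.228 -1.597]
0.0008665720655601002
the job is handed in; nothing more can be done
None
```

The rattling tin is the one from the right bay. I handed the job in at 32.4 s with it held still and level over the middle of the grey tray, its centre about 160 mm above the bench. The sign-off gives no verdict.

**Finding it:** I lifted each tin, shook it lengthwise, then tipped it both ways and compared the wrist torque afterwards.

| Tin | Change between tips | Result |
|---|---|---|
| Left | about 0.02 N m | silent, put back |
| Middle | about 0.00 N m | silent, put back |
| Right | about 0.13 N m as read, about 0.10 N m corrected for tilt | rattles |

The right tin's change is less than the 0.17 N m given for a full end-to-end slide. It is still far above the other two.

**Last checks:**
- **Held tin:** the tool was within 6 mm of the tray's measured middle and not moving. The fingers were closed on the tin at 57 mm.
- **Silent tins:** by the tool readings when I let go, both were set back within about 3 mm of where I gripped them. The last picture shows the middle tin in its place. The arm hid part of the left tin, so its place rests on the earlier picture and the tool reading.
- **Bystanders:** none looks moved in the last pictures.

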